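Seat a culture dish in the viewing base and switch on its lamp

TASK

Push the small culture dish that lies loose on top of the white viewing base across the top, without lifting it or tipping it up, until it drops over the rim and sits flat in the round well. Then press the base's lamp button all the way down and let go of it. Leave the small jar, the flask and the stack of dishes where they stand.

Things in the scene. Friction and masses are not known exactly. Their poses are not given: they have to be found in the camera images.
- base: White flat-topped viewing base, fixed to the bench, 260 (its x) x 380 (its y) x 45 mm high; origin at the centre of its underside, z up. The round well is in the middle of its top. The lamp button stands on the top near the edge at its -x side.
- well (a point): Centre of the floor of the round well: 66 mm in diameter, 7 mm deep with a vertical wall and 1 mm chamfered rim; the top of the base is 7 mm above this point.
- dish: The only dish lying by itself: a closed rigid disc, 60 mm in diameter, 15 mm high, 20 to 45 g. Origin at the centre of its underside, z up. Starts flat on the base's top, 85 to 130 mm from the well's centre on its +y or -y side. Its front tips into the well about 14 mm before it is centred; push on until the back drops too. Seated, it stands 8 mm proud with 3 mm play all round.
- lamp_button_top (a point): Centre of the top face of the lamp button: a round push button 26 mm in diameter in a housing 42 mm in diameter and 12 mm high; this point is 22 mm above the top of the base, 98 mm from the well's centre towards the base's -x side. Pressed straight down.
- lamp_button (a joint): Travel of the lamp button in m: 0 up, 0.006 fully down. A spring returns it; fully down takes about 4 N.
- jar: Small amber jar with white cap, 40 mm in diameter, 50 mm high, loose on top of the base on the other side of the well from the dish. Origin at the centre of its underside. To be left alone.
- flask: Conical flask with paper cap, 64 mm in diameter at the foot, 103 mm high, loose on the bench beside the base at its +y end. Origin at the centre of its underside. To be left alone.
- stack: Stack of four closed dishes held together as one piece, 60 mm in diameter, 60 mm high, loose on the bench beside the base at its -y end. Origin at the centre of its underside. To be left alone.

How it is judged:
By the outcome, as a careful person would: the job done as asked, in the order asked, and still so for the second after the job is handed in, with the robot touching nothing.
It also fails if it takes over 48 s, if anything falls off the work surface, if the arm or the gripper's body presses on something with over 40 N, if the wrist force passes 120 N, or if a joint passes its speed limit or range.

ROBOT

A 6-joint arm with a two-finger parallel gripper is mounted at the origin on the work surface. World frame = base frame: x ahead of the robot, y to its left, z up, the work surface at z = 0. Lengths are in m, angles in rad, forces in N, time in s.
With the tool pointing down it reaches from about 0.375 to 0.925 m from the base axis. Payload 5.7 kg.
Tool frame: the origin (TCP) lies at the very end of the fingers, on their centre line; the grasp point (between the pads) lies 19 mm behind it (grip_depth is the distance from the TCP to the grasp point, in m); y points along the fingers, z is the direction in which the jaws open and shut, and the axes are right-handed (so a half turn about y gives the same grasp; the last joint's range is limited). The gripper opens to 88 mm and grips with 3 to 60 N. Pads are 20 mm wide; open, the fingers measure 115 mm over their backs; the gripper's body (75 mm by 178 mm) begins 61 mm behind the grasp point.
Start: joints at [1.039, 0.359, 1.51, -0, 1.272, -0.115], TCP at [0.243, 0.549, 0.2] pointing down, gripper open.
Joint ranges: [-2.97, 2.97], [-1.01, 2.36], [0.21, 2.38], [-0.96, 4.11], [0.2, 2.71], [-2.98, 2.98]. Speed limits (rad/s): [2.39, 2.39, 3.14, 3.14, 3.14, 3.14].

INTERFACE

Orientations are given as a unit quaternion [w, x, y, z].
In Python, from plant import * gives the robot as it stands. The module is installed in compiled form; this text tells all that it offers.
- The arm moves only by the tool apply_moves, never from a script. Its argument "motion" is a list that holds one entry, the list of rows, each a list of 5 numbers: the shift along the tool's x, y, z in cm, then the turn about the tool's y in rad, then the opening, from -1 (shut) to 1 (fully open). A call has 1 to 20 rows; each row is the pose to reach, as a shift and turn from the pose measured when the call began, along the tool's axes at that moment; what a row does not reach only later rows make up. A row lasts 1/12 s, in which the tool goes at most 41.7 mm and 7.16 degrees, less where a joint would pass 70% of its speed; a pose out of reach is approached as far as the arm can. A call with a gripper value outside its range is refused whole. The fingers move at their own pace and stop on an object; "grip_force" is the grip in N (left out, the last holds). Time passes only in rows, so rows that repeat a pose let the fingers close. It gives the time, the measured TCP pose, the force and the opening at its end, in the units of the state.
- state(): the state, without advancing time (a new reading comes with each control period).
- get_image(name): name is "side" or "top" or "wrist"; returns a dict with "color" (420x560x3 uint8, red, green, blue), "K" (3x3 intrinsics, pixels), "position" and "orientation" of the camera in the world. Camera axes: x right, y up, looking along -z (the intrinsics and any distortion apply to the point x, -y, -z); pixel columns grow to the right and rows downward; lengths in m; the calibration is good to about 2 mm. A picture is of the moment at which its call begins. There is no depth.
- close_job(): hands the job in, once; it reports no verdict.
The state is a dict: "clock": time; "q": joint angles; "qvel": joint speeds; "tau": joint torques, N m; "eef_pos": TCP position; "ee_rot": TCP orientation; "force": force on the tool from outside, world axes, zero at the start; "moment": the same for the moment, N m; "finger_gap": opening from 0.0 (shut) to 1.0 (fully open).
Only numpy, scipy, OpenCV 4.12 (cv2) and the standard library are available. Lean on these libraries where they do the work, as an engineer would, in place of code of your own. Each camera call takes 0.05 s, during which the arm holds its last target.

## Working session

There is one attempt and no reset: what is moved stays moved. The work goes in short steps, Python scripts to look and compute and a tool call to move; the robot and the scene stay as the last step left them, time stands still between calls to the robot, and variables do not carry over. Pictures are saved under pics/ and viewed, and the job is handed in when it is done.

Besides the shell and the picture viewer there is one more tool, called after "Call:" as name(argument=value, ...) on one line, values as JSON. apply_moves: Moves the arm, as the interface text tells. Its arguments: {"type":"object","properties":{"motion":{"type":"array","items":{"type":"array","items":{"type":"array","items":{"type":"number"}}}},"grip_force":{"type":"number"}},"required":["motion"]}

```bash
mkdir -p pics
python3 - <<'E'
from plant import *
import cv2
s=state();print(s)
for n in("side","top","wrist"):
    im=get_image(n);cv2.imwrite(f"pics/{n}0.png",im["color"][:,:,::-1]);print(n,im["K"],im["position"],im["orientation"],[k for k in im])
E
```

```text
{'clock': 0.0, 'q': array([ 1.03892090e+00,  3.59486929e-01,  1.51138607e+00,  1.52589259e-05,
        1.27249833e+00, -1.15075551e-01]), 'qvel': array([-2.53773469e-03, -1.59109814e-03, -1.90064566e-04, -7.41514663e-04,
        4.34182930e-05, -1.49300257e-03]), 'tau': array([-3.14243596e-03, -5.15382600e+01, -2.70722759e+01,  6.73620240e-02,
        3.54127656e-02, -1.50804940e-04]), 'eef_pos': array([0.24253059, 0.54802794, 0.19933803]), 'ee_rot': array([-0.69121205,  0.69240126, -0.14650294,  0.14609338]), 'force': array([ 0.15083004, -0.2769981 ,  1.33648902]), 'moment': array([ 0.0120666 , -0.00272816, -0.05197159]), 'finger_gap': 0.9989614553373596}
side [[517.81340775   0.         284.86040179]
 [  0.         517.81340775 209.75151122]
 [  0.           0.           1.        ]] [0.55005376 0.71053566 0.80116317] [-0.02050674 -0.00775706  0.3561118   0.93418611] ['color', 'K', 'position', 'orientation']
top [[429.70702159   0.         284.7627547 ]
 [  0.         429.70702159 204.60524598]
 [  0.           0.           1.        ]] [0.39741307 0.02402631 1.02290762] [ 0.7117244   0.0640879  -0.05209822 -0.69758648] ['color', 'K', 'position', 'orientation']
wrist [[339.02741835   0.         280.86536851]
 [  0.         339.02741835 208.05519717]
 [  0.           0.           1.        ]] [0.18077712 0.57534938 0.38307985] [ 0.83132361 -0.1065887  -0.06865087  0.54113488] ['color', 'K', 'position', 'orientation']
```

View pics/top0.png

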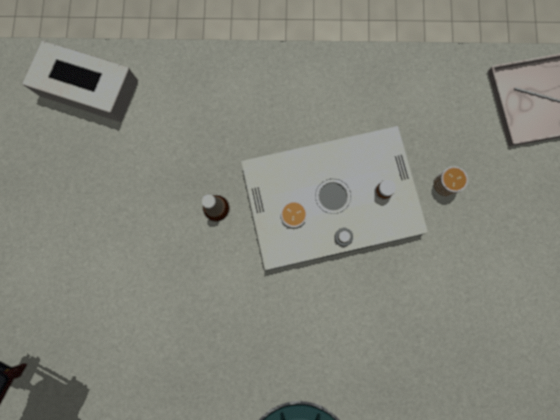

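View pics/side0.png

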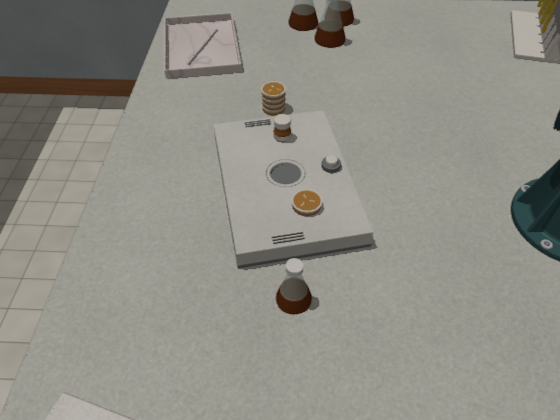

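View pics/wrist0.png

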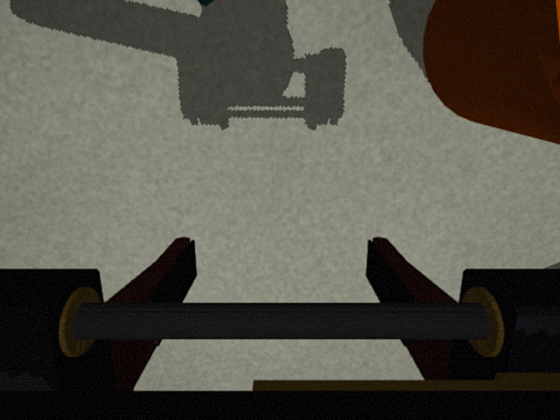

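Top view: well at about (333,196), dish (293,214), jar (385,188), button (344,237), flask (215,207), stack (454,180). The side view agrees: well (286,173), dish (307,202), button (331,161).

```bash
cat > h.py <<'E'
import numpy as np,cv2
from scipy.spatial.transform import Rotation as R
def rot(q): return R.from_quat([q[1],q[2],q[3],q[0]]).as_matrix()
def cast(im,uv,z):
    uv=np.atleast_2d(uv).astype(float);K=im["K"]
    d=np.c_[(uv[:,0]-K[0,2])/K[0,0],-(uv[:,1]-K[1,2])/K[1,1],-np.ones(len(uv))]@rot(im["orientation"]).T
    p=np.array(im["position"]);return p+d*((z-p[2])/d[:,2])[:,None]
def proj(im,P):
    c=(np.atleast_2d(P)-im["position"])@rot(im["orientation"]);K=im["K"]
    return np.c_[K[0,2]+K[0,0]*c[:,0]/-c[:,2],K[1,2]-K[1,1]*c[:,1]/-c[:,2]]
def blobs(mask,amin=30):
    c,_=cv2.findContours(mask.astype(np.uint8),cv2.RETR_EXTERNAL,cv2.CHAIN_APPROX_NONE)
    return [k for k in c if cv2.contourArea(k)>=amin]
E
python3 - <<'E'
from plant import *
from h import *
for n in("top","side"):
    im=get_image(n);c=im["color"];hsv=cv2.cvtColor(c,cv2.COLOR_RGB2HSV)
    print(n)
    m=cv2.inRange(hsv,(5,120,120),(22,255,255))
    for k in blobs(m,60):
        (u,v),r=cv2.minEnclosingCircle(k); print("orange",u,v,r,cast(im,(u,v),.06)[0].round(4), cast(im,(u,v),.045)[0].round(4))
    # base
    g=c.min(2).astype(int);m=((g>165)*255).astype(np.uint8)
    k=max(blobs(m),key=cv2.contourArea)
    q=cv2.boxPoints(cv2.minAreaRect(k)) if 0 else cv2.approxPolyDP(cv2.convexHull(k),8,True)[:,0]
    print("base",q.tolist(),cast(im,q,.045).round(4)[:,:2].tolist())
    roi={"top":(300,165,120,90),"side":(250,140,100,80)}[n]
    x,y,w,h=roi
    cv2.imwrite(f"pics/crop_{n}.png",cv2.resize(c[y:y+h,x:x+w,::-1],None,fx=6,fy=6,interpolation=cv2.INTER_NEAREST))
E
```

```text
top
orange 293.3518371582031 213.6481475830078 10.775047302246094 [0.5367 0.0222 0.06  ] [0.5389 0.0222 0.045 ]
orange 454.4200134277344 178.27999877929688 10.924134254455566 [ 0.6252 -0.3436  0.06  ] [ 0.6288 -0.3493  0.045 ]Traceback (most recent call last):
  File "<stdin>", line 11, in <module>
ValueError: max() iterable argument is empty
```

```bash
ls -la pics
```

```text
total 928
drwxr-xr-x 2 agent agent   4096 Dec  7 14:30 .
drwxr-xr-x 3 agent agent   4096 Dec  7 14:31 ..
-rw-r--r-- 1 agent agent 250302 Dec  7 14:30 side0.png
-rw-r--r-- 1 agent agent 280188 Dec  7 14:30 top0.png
-rw-r--r-- 1 agent agent 401955 Dec  7 14:30 wrist0.png
```

Run:
```python
from plant import *
from h import *
for n in("top","side"):
    im=get_image(n);c=im["color"];hsv=cv2.cvtColor(c,cv2.COLOR_RGB2HSV)
    print(n)
    m=cv2.inRange(hsv,(5,120,100),(22,255,255))
    for k in blobs(m,60):
        (u,v),r=cv2.minEnclosingCircle(k); print("orange",u,v,r,cast(im,(u,v),.06)[0].round(4))
    g=c.min(2)
    pt={"top":(310,165),"side":(235,200)}[n]
    print("lvl",c[pt[1],pt[0]], c[300,400])
    m=((g>(int(g[pt[1],pt[0]])*0.5+0.5*int(g[300,400])))*255).astype(np.uint8)
    cs=[k for k in blobs(m,500) if cv2.pointPolygonTest(k,(float(pt[0]),float(pt[1])),False)>0]
    if cs:
        k=cs[0];q=cv2.approxPolyDP(cv2.convexHull(k),8,True)[:,0]
        print("base",q.tolist(),cast(im,q,.045).round(4)[:,:2].tolist())
    x,y,w,h={"top":(270,165,130,95),"side":(250,130,110,90)}[n]
    cv2.imwrite(f"pics/crop_{n}.png",cv2.resize(c[y:y+h,x:x+w,::-1],None,fx=6,fy=6,interpolation=cv2.INTER_NEAREST))
```

```text
top
orange 293.3999938964844 213.60000610351562 10.720181465148926 [0.5368 0.0221 0.06  ]
orange 454.4200134277344 178.27999877929688 10.924134254455566 [ 0.6252 -0.3436  0.06  ]
lvl [160 163 154] [134 135 125]
base [[397, 126], [426, 231], [266, 268], [242, 161]] [[0.7534, -0.2195], [0.5048, -0.2798], [0.414, 0.0816], [0.6616, 0.1451]]
side
orange 306.5 200.0 12.855060577392578 [0.5379 0.0227 0.06  ]
orange 273.0 88.5 10.111974716186523 [ 0.625  -0.3422  0.06  ]
lvl [168 165 158] [156 155 147]
base [[323, 111], [371, 231], [237, 253], [214, 124]] [[0.5034, -0.279], [0.4147, 0.0832], [0.662, 0.1459], [0.7536, -0.2198]]
```

View pics/crop_top.png

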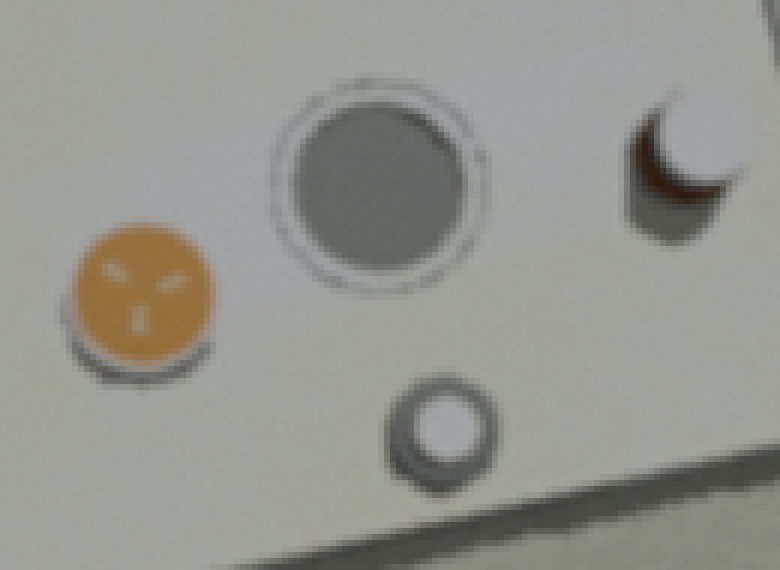

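View pics/crop_side.png

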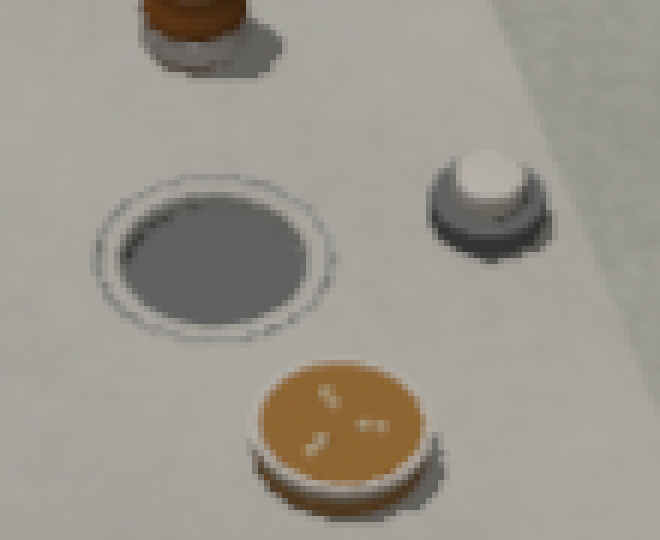

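```bash
cat >> h.py <<'E'
W=np.array([.5834,-.0678]); BX=np.array([.970,.2437])
def rel(p,yawdir=None):
    """shift (cm, tool axes) to world point p; turn so tool z lies along +-yawdir"""
    from plant import state
    s=state();Rm=rot(s["ee_rot"]);d=(np.array(p)-s["eef_pos"])@Rm*100
    print("shift cm",d.round(2),"tcp",s["eef_pos"].round(4),"F",s["force"].round(2),"gap",round(s["finger_gap"],3),"t",s["clock"],"q6",s["q"][5].round(3))
    print("tool axes\n",Rm.round(3))
    if yawdir is not None:
        for sg in(1,-1):
            t=np.r_[sg*np.array(yawdir),0]@Rm; print("turn",np.arctan2(t[0],t[2]).round(3))
E
python3 - <<'E'
from plant import *
from h import *
im=get_image("top")
print("ring",cast(im,(333.2,195.8),.045)); print("btn",cast(im,(344.8,236.6),.067)); print("flask foot",cast(im,(216,208),.03)); print("jar",cast(im,(386,189),.08))
im=get_image("side")
print("ring",cast(im,(285.8,172.9),.045)); print("btn",cast(im,(331.8,160),.067))
D=np.array([.5373,.0224]);u=W-D;L=np.hypot(*u);u/=L;print("dish->well",L,u, "button",W-.098*BX)
st=D-u*.065;print("start",st)
rel([*st,.15],[-u[1],u[0]])
E
```

```text
ring [[ 0.58231181 -0.06908851  0.045     ]]
btn [[ 0.48635998 -0.09299961  0.067     ]]
flask foot [[0.55097301 0.20378054 0.03      ]]
jar [[ 0.59329071 -0.18324336  0.08      ]]
ring [[ 0.58210094 -0.06650296  0.045     ]]
btn [[ 0.48730584 -0.08641955  0.067     ]]
dish->well 0.10129782820969067 [ 0.45509367 -0.89044357] button [ 0.48834   -0.0916826]
start [0.50771891 0.08027883]
shift cm [ 43.18   5.01 -32.09] tcp [0.2428 0.5485 0.2   ] F [-0.36  0.1   0.24] gap 0.998 t 0.4 q6 -0.115
tool axes
 [[ 0.914 -0.     0.405]
 [-0.405 -0.     0.914]
 [-0.    -1.    -0.   ]]
turn 0.682
turn -2.46
```

Call:
apply_moves(motion=[[[43.2,4,-32.1,0.68,-0.09],[43.2,4,-32.1,0.68,-0.09],[43.2,4,-32.1,0.68,-0.09],[43.2,4,-32.1,0.68,-0.09],[43.2,4,-32.1,0.68,-0.09],[43.2,4,-32.1,0.68,-0.09],[43.2,4,-32.1,0.68,-0.09],[43.2,4,-32.1,0.68,-0.09],[43.2,4,-32.1,0.68,-0.09],[43.2,4,-32.1,0.68,-0.09],[43.2,4,-32.1,0.68,-0.09],[43.2,4,-32.1,0.68,-0.09],[43.2,4,-32.1,0.68,-0.09],[43.2,4,-32.1,0.68,-0.09],[43.2,4,-32.1,0.68,-0.09],[43.2,4,-32.1,0.68,-0.09],[43.2,4,-32.1,0.68,-0.09],[43.2,4,-32.1,0.68,-0.09],[43.2,4,-32.1,0.68,-0.09],[43.2,4,-32.1,0.68,-0.09]]])

```text
clock: 2.07
eef_pos: [0.5075, 0.0811, 0.1603]
ee_rot: [-0.604, 0.604, -0.368, 0.368]
force: [-1.1, 0.2, -0.6]
finger_gap: 0.453
```

Run:
```python
from plant import *
from h import *
D=np.array([.5373,.0224]);u=W-D;L=np.hypot(*u);u/=L
rel([*(D-u*.065),.0495],[-u[1],u[0]])
im=get_image("wrist");cv2.imwrite("pics/w1.png",im["color"][:,:,::-1])
```

```text
shift cm [ 0.08 11.08 -0.02] tcp [0.5075 0.0811 0.1603] F [-1.05  0.16 -0.59] gap 0.453 t 2.0667 q6 -0.451
tool axes
 [[ 0.458 -0.     0.889]
 [-0.889 -0.     0.458]
 [ 0.    -1.    -0.   ]]
turn 0.003
turn -3.138
```

View pics/w1.png

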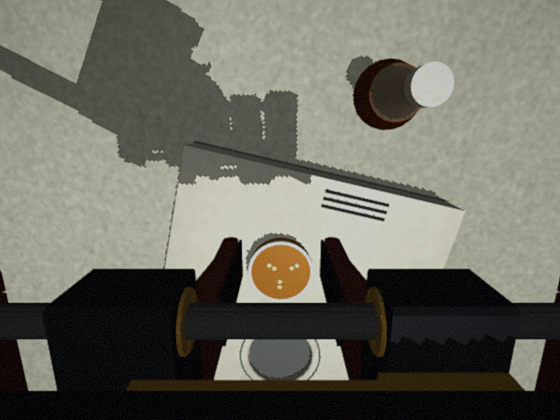

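The wrist view shows the dish (280,272) and the well (279,355) lined up with the gap between the fingers. Next I go straight down behind the dish.

Call:
apply_moves(motion=[[[0,3,0,0,-0.09],[0,6,0,0,-0.09],[0,8.5,0,0,-0.09],[0,10,0,0,-0.09],[0,10.7,0,0,-0.09],[0,11,0,0,-0.09],[0,11,0,0,-0.09],[0,11,0,0,-0.09]]])

```text
clock: 2.78
eef_pos: [0.5084, 0.081, 0.051]
ee_rot: [0.604, -0.604, 0.368, -0.369]
force: [-0.4, -0.0, 0.5]
finger_gap: 0.457
```

Run:
```python
from plant import *
from h import *
rel([*W,.0495])
im=get_image("side");cv2.imwrite("pics/s2.png",cv2.resize(im["color"][100:310,180:460,::-1],None,fx=2.8,fy=2.8))
```

```text
shift cm [16.67  0.17 -0.15] tcp [0.5084 0.081  0.051 ] F [-0.41 -0.03  0.47] gap 0.457 t 2.7833 q6 -0.451
tool axes
 [[ 0.458  0.001  0.889]
 [-0.889 -0.     0.458]
 [ 0.001 -1.     0.001]]
```

View pics/s2.png

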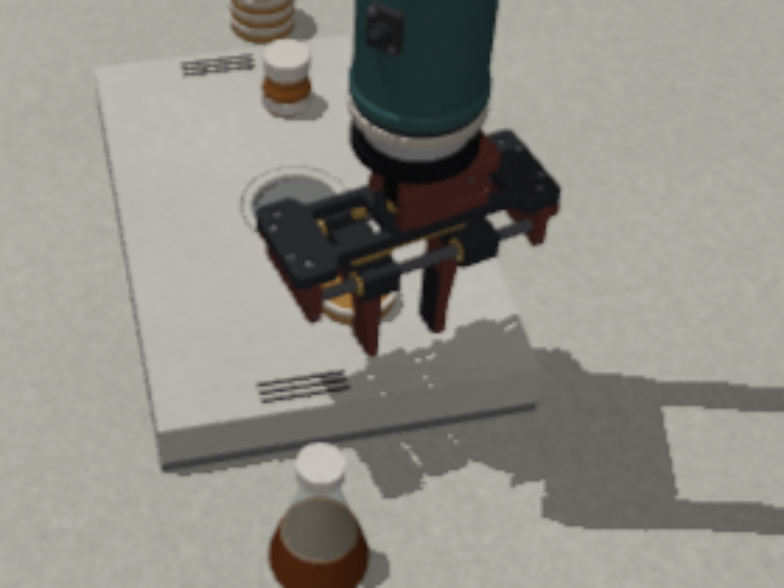

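Fingers are clear behind the dish and 6 mm above the top. First push stops short of the well, moving gently.

Call:
apply_moves(motion=[[[0.8,0.1,0,0,-0.09],[1.6,0.15,-0.05,0,-0.09],[2.2,0.15,-0.1,0,-0.09],[2.6,0.15,-0.1,0,-0.09],[3.0,0.15,-0.1,0,-0.09],[3.3,0.15,-0.1,0,-0.09],[3.7,0.15,-0.1,0,-0.09],[4.1,0.15,-0.1,0,-0.09],[4.6,0.15,-0.1,0,-0.09],[5.1,0.15,-0.1,0,-0.09],[5.6,0.15,-0.1,0,-0.09],[6.1,0.15,-0.1,0,-0.09],[6.6,0.15,-0.1,0,-0.09],[7.1,0.15,-0.1,0,-0.09],[7.6,0.15,-0.1,0,-0.09],[8.1,0.15,-0.15,0,-0.09],[8.6,0.15,-0.15,0,-0.09],[9.0,0.15,-0.15,0,-0.09],[9.3,0.15,-0.15,0,-0.09],[9.5,0.15,-0.15,0,-0.09]]])

```text
clock: 4.5
eef_pos: [0.5511, -0.0046, 0.0499]
ee_rot: [0.604, -0.603, 0.368, -0.369]
force: [0.4, -0.3, 0.8]
finger_gap: 0.452
```

Run:
```python
from plant import *
from h import *
rel([*W,.0495])
for n in("side","top","wrist"):
    im=get_image(n)
    c=im["color"];hsv=cv2.cvtColor(c,cv2.COLOR_RGB2HSV)
    for k in blobs(cv2.inRange(hsv,(5,120,90),(22,255,255)),30):
        (u,v),r=cv2.minEnclosingCircle(k); print(n,u,v,r,cast(im,(u,v),.06)[0].round(4))
    if n=="side":c=cv2.resize(c[100:310,180:460],None,fx=2.8,fy=2.8)
    cv2.imwrite(f"pics/{n}3.png",c[:,:,::-1])
```

```text
shift cm [ 7.1   0.05 -0.02] tcp [ 0.5511 -0.0046  0.0499] F [ 0.4  -0.25  0.8 ] gap 0.452 t 4.5 q6 -0.609
tool axes
 [[ 0.458  0.002  0.889]
 [-0.889 -0.     0.458]
 [ 0.001 -1.     0.002]]
side 306.5 200.0 12.855060577392578 [0.5379 0.0227 0.06  ]
side 271.7244873046875 87.63605499267578 9.03918170928955 [ 0.6283 -0.3457  0.06  ]
top 293.0 213.5 10.920265197753906 [0.537 0.023 0.06 ]
top 454.2391357421875 178.5956573486328 10.852213859558105 [ 0.6245 -0.3431  0.06  ]
wrist 326.0 182.5 14.637381553649902 [0.5555 0.0386 0.06  ]
wrist 263.0 151.5 5.590270042419434 [0.5194 0.0379 0.06  ]
```

View pics/wrist3.png

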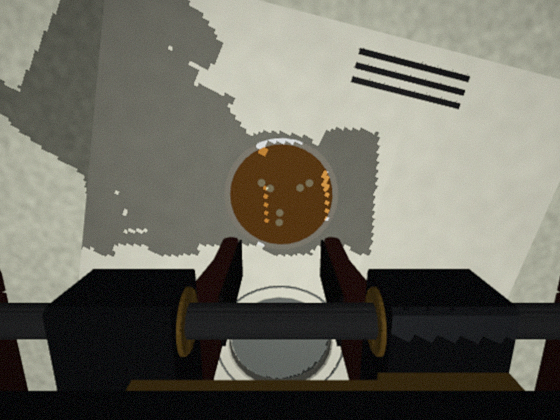

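View pics/side3.png

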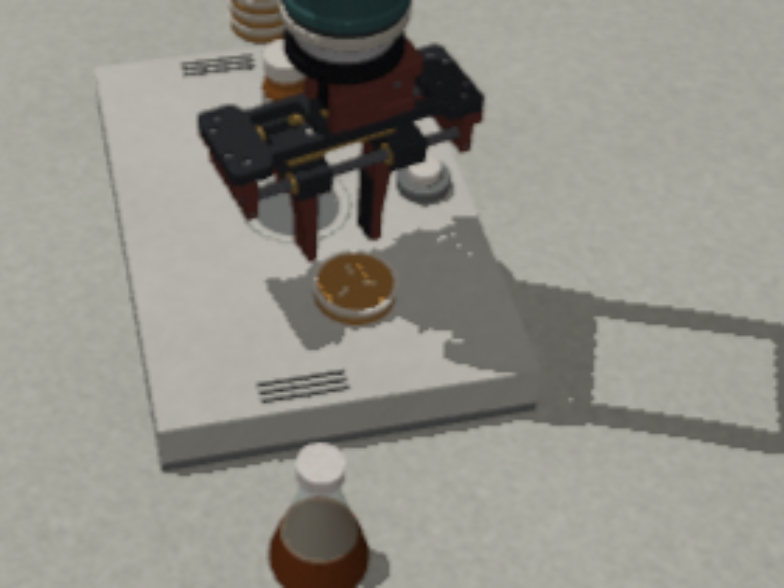

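The dish has not moved (still at top (293,213)), although the TCP reads as being past it. I'll check where the fingertips really are before going on.

Run:
```python
from plant import *
from h import *
s=state();Rm=rot(s["ee_rot"]);p=s["eef_pos"]
ims={n:get_image(n) for n in("side","top","wrist")}
for n,im in ims.items():
    vis=im["color"][:,:,::-1].copy()
    for dz in(0,.03):
      for sg in(1,-1):
        P=p+Rm@np.array([0,-dz,sg*(.02+.007)]);u=proj(im,P)[0];print(n,dz,sg,u.round(1))
        cv2.drawMarker(vis,tuple(int(x) for x in u.round()),(0,255,0) if dz==0 else (255,0,255),0,8,1)
    if n!="wrist":
        u=proj(im,p)[0].astype(int);y=max(u[1]-70,0);x=u[0]-90;vis=cv2.resize(vis[y:y+140,x:x+190],None,fx=4,fy=4,interpolation=cv2.INTER_NEAREST)
    cv2.imwrite(f"pics/{n}4.png",vis)
```

```text
side 0 1 [287.9 197.5]
side 0 -1 [312.2 189.3]
side 0.03 1 [288.  186.9]
side 0.03 -1 [312.8 178.8]
top 0 1 [299.7 198. ]
top 0 -1 [310.3 218.9]
top 0.03 1 [300.  195.6]
top 0.03 -1 [310.8 217.2]
wrist 0 1 [327.4 241.9]
wrist 0 -1 [233.4 241.9]
wrist 0.03 1 [335.5 263.3]
wrist 0.03 -1 [225.1 263.3]
```

View pics/side4.png

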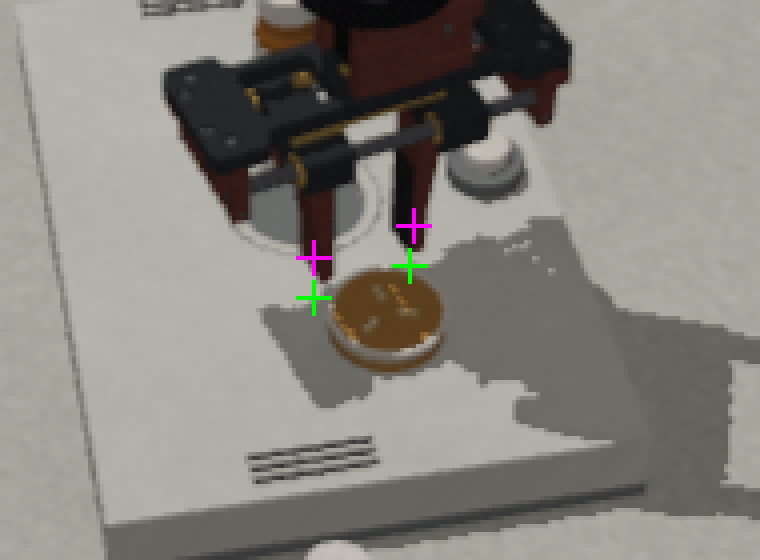

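View pics/top4.png

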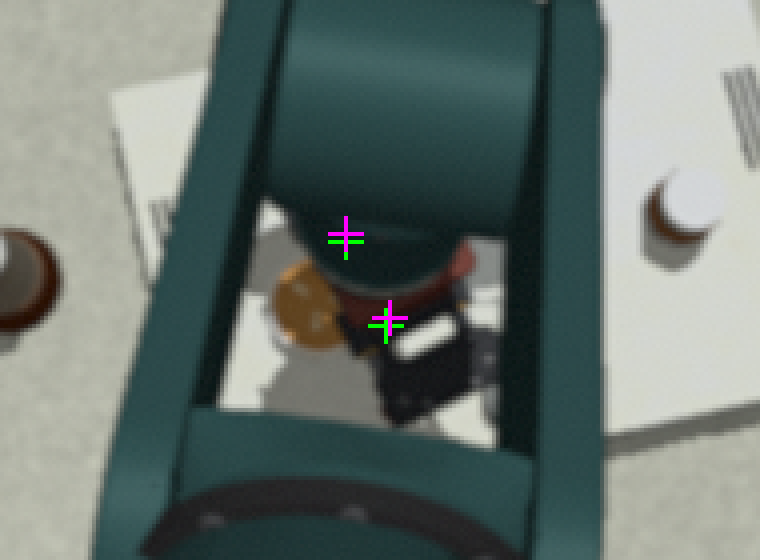

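View pics/wrist4.png

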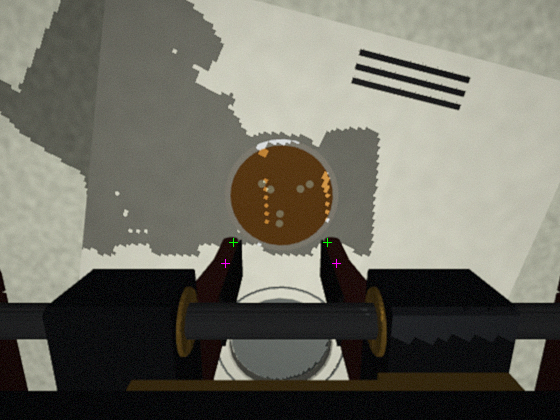

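Run:
```python
from plant import *
from h import *
im=get_image("wrist");print(im["position"],state()["eef_pos"])
for z in(.06,.05,.04):
    a=cast(im,[(230,193),(337,193),(283.5,140),(283.5,246)],z);print(z,"dish",a.mean(0).round(4),np.linalg.norm(a[0]-a[1]).round(4),np.linalg.norm(a[2]-a[3]).round(4))
    a=cast(im,[(229,340),(331,340)],z-.015);print("well w",a.mean(0).round(4),np.linalg.norm(a[0]-a[1]).round(4))
print("pred dish(top)",proj(im,[.5373,.0224,.06]),"well",proj(im,[*W,.045]))
```

```text
[0.51957336 0.0562595  0.23346616] [ 0.55062104 -0.00392126  0.0498792 ]
0.06 dish [0.5384 0.0236 0.06  ] 0.0559 0.0567
well w [ 0.5818 -0.065   0.045 ] 0.0652
0.05 dish [0.5394 0.0217 0.05  ] 0.0592 0.06
well w [ 0.5852 -0.0715  0.035 ] 0.0687
0.04 dish [0.5405 0.0198 0.04  ] 0.0624 0.0632
well w [ 0.5885 -0.0779  0.025 ] 0.0721
pred dish(top) [[280.7136389 195.0807928]] well [[280.18713609 344.30817282]]
```

The wrist view puts the dish and well where the fixed views do horizontally. But their apparent size (56 mm for the 60 mm dish), and the fingertips sitting about 4.5 px high in the side view, say the real tip is about 10 mm higher than the TCP reading. So the fingers passed just over the dish. I'll go back behind it and find the top by a gentle touch.

Call:
apply_moves(motion=[[[0,-1.5,0,0,-0.09],[-2,-3,0,0,-0.09],[-5,-3,0,0,-0.09],[-8,-3,0,0,-0.09],[-9.5,-3,0.1,0,-0.09],[-9.8,-2,0.1,0,-0.09],[-9.8,-0.5,0.1,0,-0.09],[-9.8,0,0.1,0,-0.09],[-9.8,0.1,0.1,0,-0.09],[-9.8,0.2,0.1,0,-0.09],[-9.8,0.2,0.1,0,-0.09]]])

```text
clock: 5.77
eef_pos: [0.5071, 0.0831, 0.0477]
ee_rot: [0.604, -0.603, 0.368, -0.369]
force: [0.8, -0.2, 0.5]
finger_gap: 0.456
```

Call:
apply_moves(motion=[[[0,0.1,0,0,-0.09],[0,0.2,0,0,-0.09],[0,0.3,0,0,-0.09],[0,0.4,0,0,-0.09],[0,0.4,0,0,-0.09]]])

```text
clock: 6.18
eef_pos: [0.507, 0.0831, 0.0437]
ee_rot: [0.604, -0.603, 0.368, -0.369]
force: [-0.0, -0.7, 0.2]
finger_gap: 0.454
```

Run:
```python
from plant import *
from h import *
rel([*W,.0495])
im=get_image("side");cv2.imwrite("pics/s5.png",cv2.resize(im["color"][100:310,180:460,::-1],None,fx=2.8,fy=2.8))
```

```text
shift cm [16.92 -0.57 -0.11] tcp [0.507  0.0831 0.0437] F [-0.03 -0.71  0.2 ] gap 0.454 t 6.1833 q6 -0.447
tool axes
 [[ 0.457  0.002  0.889]
 [-0.889 -0.     0.457]
 [ 0.001 -1.     0.002]]
```

View pics/s5.png

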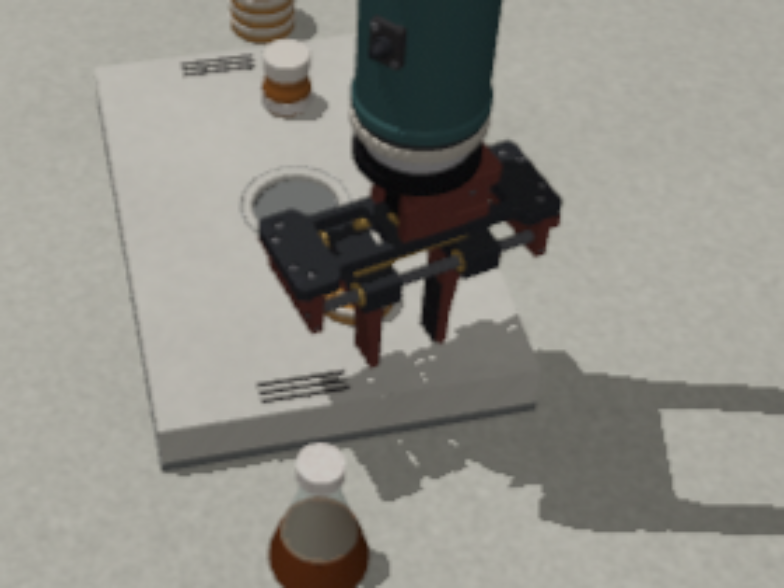

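No contact at a reading of 43.7 mm, below the 45 mm top, so the reading really is low. I continue down in 1 mm steps.

Call:
apply_moves(motion=[[[0,0.1,0,0,-0.09],[0,0.2,0,0,-0.09],[0,0.3,0,0,-0.09],[0,0.3,0,0,-0.09]]])

```text
clock: 6.57
eef_pos: [0.5068, 0.0831, 0.0405]
ee_rot: [0.604, -0.603, 0.368, -0.369]
force: [-0.2, -0.3, 0.4]
finger_gap: 0.452
```

Call:
apply_moves(motion=[[[0,0.1,0,0,-0.09],[0,0.2,0,0,-0.09],[0,0.2,0,0,-0.09]]])

```text
clock: 6.82
eef_pos: [0.5067, 0.0831, 0.0383]
ee_rot: [0.604, -0.604, 0.368, -0.369]
force: [0.5, 0.5, -0.6]
finger_gap: 0.459
```

Call:
apply_moves(motion=[[[0,0.1,0,0,-0.09],[0,0.15,0,0,-0.09],[0,0.15,0,0,-0.09]]])

```text
clock: 7.07
eef_pos: [0.5066, 0.0831, 0.0366]
ee_rot: [0.604, -0.604, 0.368, -0.369]
force: [-0.9, 0.1, -0.1]
finger_gap: 0.454
```

Call:
apply_moves(motion=[[[0,0.1,0,0,-0.09],[0,0.1,0,0,-0.09]]])

```text
clock: 7.23
eef_pos: [0.5065, 0.0831, 0.0355]
ee_rot: [0.604, -0.604, 0.368, -0.369]
force: [-0.2, 0.1, 0.4]
finger_gap: 0.455
```

Call:
apply_moves(motion=[[[0,0.1,0,0,-0.09],[0,0.1,0,0,-0.09]]])

```text
clock: 7.4
eef_pos: [0.5064, 0.0831, 0.0343]
ee_rot: [0.604, -0.604, 0.368, -0.368]
force: [0.1, 0.1, 0.7]
finger_gap: 0.455
```

Run:
```python
from plant import *
from h import *
rel([*W,.0495])
im=get_image("side");cv2.imwrite("pics/s6.png",cv2.resize(im["color"][170:270,260:400,::-1],None,fx=5,fy=5))
```

```text
shift cm [16.94 -1.51 -0.06] tcp [0.5064 0.0831 0.0343] F [0.12 0.1  0.66] gap 0.455 t 7.4 q6 -0.447
tool axes
 [[ 0.457  0.     0.889]
 [-0.889 -0.     0.457]
 [ 0.    -1.     0.   ]]
```

View pics/s6.png

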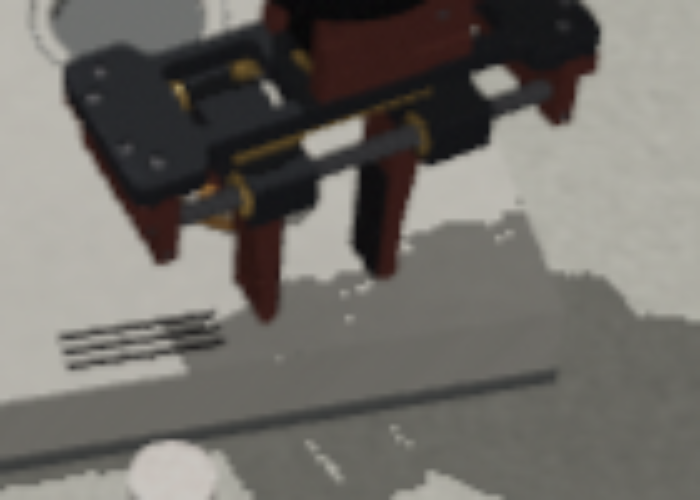

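Run:
```python
from plant import *
from h import *
s=state();Rm=rot(s["ee_rot"]);p=s["eef_pos"]
im=get_image("side")
for z in(.0343,.045,.05,.055):
    a=cast(im,[(313.4,233.6),(336.6,225.4)],z);print(z,a.mean(0).round(4),np.linalg.norm(a[0]-a[1]))
    q=p.copy();q[2]=z;print(proj(im,[q+Rm@[0.01,0,.027],q+Rm@[-.01,0,.027],q+Rm@[.01,0,-.027],q+Rm@[-.01,0,-.027]]).round(1).tolist())
```

```text
0.0343 [0.5006 0.0744 0.0343] 0.049939336569727245
[[307.1, 233.8], [311.8, 241.3], [332.1, 224.7], [337.1, 232.0]]
0.045 [0.5013 0.0833 0.045 ] 0.04924253573339449
[[307.3, 230.2], [312.0, 237.7], [332.5, 221.1], [337.5, 228.4]]
0.05 [0.5016 0.0874 0.05  ] 0.04891692786594933
[[307.3, 228.5], [312.1, 236.0], [332.7, 219.4], [337.7, 226.7]]
0.055 [0.5019 0.0916 0.055 ] 0.04859131999850408
[[307.4, 226.8], [312.2, 234.4], [332.8, 217.7], [337.9, 225.0]]
```

Call:
apply_moves(motion=[[[0,0.1,0,0,-0.09],[0,0.1,0,0,-0.09]]])

```text
clock: 7.67
eef_pos: [0.5063, 0.0831, 0.0333]
ee_rot: [-0.604, 0.604, -0.368, 0.368]
force: [-0.1, -0.2, -0.4]
finger_gap: 0.455
```

Call:
apply_moves(motion=[[[0,0.1,0,0,-0.09],[0,0.1,0,0,-0.09]]])

```text
clock: 7.83
eef_pos: [0.5063, 0.0831, 0.0322]
ee_rot: [-0.604, 0.604, -0.368, 0.368]
force: [-0.8, -0.1, -1.0]
finger_gap: 0.454
```

Call:
apply_moves(motion=[[[0,0.1,0,0,-0.09],[0,0.1,0,0,-0.09]]])

```text
clock: 8.0
eef_pos: [0.5061, 0.0831, 0.031]
ee_rot: [-0.604, 0.604, -0.368, 0.368]
force: [0.6, -0.2, 0.5]
finger_gap: 0.455
```

Call:
apply_moves(motion=[[[0,0.1,0,0,-0.09],[0,0.1,0,0,-0.09]]])

```text
clock: 8.17
eef_pos: [0.506, 0.0831, 0.0298]
ee_rot: [-0.603, 0.604, -0.368, 0.368]
force: [0.4, -0.0, -0.1]
finger_gap: 0.452
```

Call:
apply_moves(motion=[[[0,0.1,0,0,-0.09],[0,0.1,0,0,-0.09]]])

```text
clock: 8.33
eef_pos: [0.5059, 0.0831, 0.0286]
ee_rot: [-0.603, 0.604, -0.368, 0.368]
force: [0.1, 0.1, -0.1]
finger_gap: 0.458
```

Run:
```python
from plant import *
from h import *
rel([*W,.0495])
im=get_image("side");cv2.imwrite("pics/s7.png",cv2.resize(im["color"][170:270,260:400,::-1],None,fx=5,fy=5))
im=get_image("wrist");cv2.imwrite("pics/w7.png",im["color"][:,:,::-1])
```

```text
shift cm [ 1.696e+01 -2.090e+00 -1.000e-02] tcp [0.5059 0.0831 0.0286] F [ 0.06  0.12 -0.12] gap 0.458 t 8.3333 q6 -0.447
tool axes
 [[ 0.457 -0.001  0.889]
 [-0.889 -0.     0.457]
 [ 0.    -1.    -0.001]]
```

View pics/s7.png

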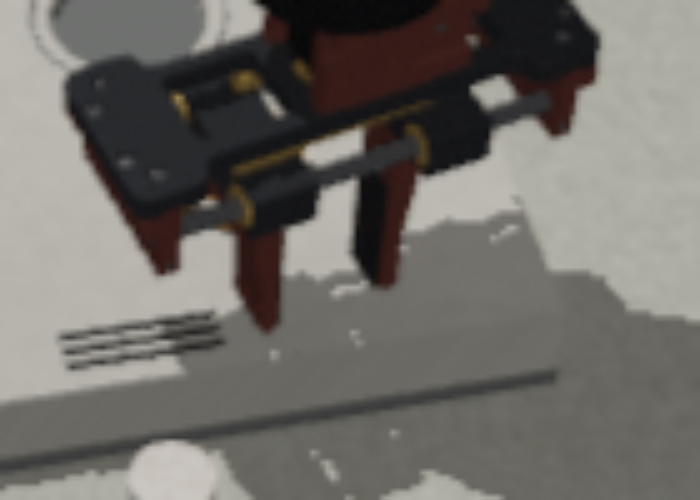

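View pics/w7.png

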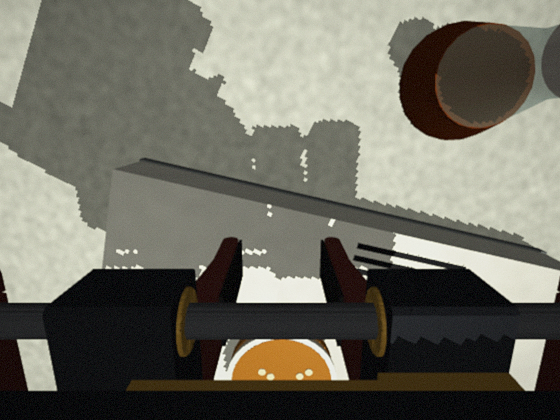

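Both tips now project at about 4–5 mm above the top, consistent with the reading being about 20 mm low. A few more 1 mm steps will confirm it by touch.

Call:
apply_moves(motion=[[[0,0.1,0,0,-0.09],[0,0.2,0,0,-0.09],[0,0.2,0,0,-0.09]]])

```text
clock: 8.68
eef_pos: [0.5058, 0.0831, 0.0266]
ee_rot: [-0.603, 0.604, -0.368, 0.368]
force: [0.2, 0.4, 0.0]
finger_gap: 0.454
```

Call:
apply_moves(motion=[[[0,0.1,0,0,-0.09],[0,0.1,0,0,-0.09]]])

```text
clock: 8.85
eef_pos: [0.5057, 0.0831, 0.0254]
ee_rot: [-0.603, 0.604, -0.368, 0.368]
force: [-0.2, -0.5, -1.1]
finger_gap: 0.454
```

Call:
apply_moves(motion=[[[0,0.1,0,0,-0.09],[0,0.1,0,0,-0.09]]])

```text
clock: 9.02
eef_pos: [0.5056, 0.0831, 0.0242]
ee_rot: [-0.603, 0.604, -0.369, 0.368]
force: [-0.3, 0.0, -0.7]
finger_gap: 0.459
```

Call:
apply_moves(motion=[[[0,0.1,0,0,-0.09],[0,0.1,0,0,-0.09]]])

```text
clock: 9.18
eef_pos: [0.5055, 0.0831, 0.0231]
ee_rot: [-0.603, 0.604, -0.369, 0.368]
force: [0.1, 0.6, 0.3]
finger_gap: 0.455
```

Call:
apply_moves(motion=[[[0,0.1,0,0,-0.09],[0,0.1,0,0,-0.09]]])

```text
clock: 9.35
eef_pos: [0.5055, 0.0831, 0.0228]
ee_rot: [-0.603, 0.604, -0.369, 0.368]
force: [-2.0, -1.0, 10.0]
finger_gap: 0.453
```

Call:
apply_moves(motion=[[[0,0.1,0,0,-0.09],[0,0.1,0,0,-0.09]]])

```text
clock: 9.52
eef_pos: [0.5055, 0.0831, 0.0228]
ee_rot: [-0.603, 0.604, -0.368, 0.368]
force: [-3.6, -0.6, 12.7]
finger_gap: 0.453
```

Contact at a reading of 22.9 mm, so the true tip height is the reading plus 22 mm. I raise the tips about 4 mm clear.

Call:
apply_moves(motion=[[[0,-0.4,0,0,-0.09],[0,-0.4,0,0,-0.09],[0,-0.4,0,0,-0.09]]])

```text
clock: 9.77
eef_pos: [0.5059, 0.0831, 0.027]
ee_rot: [-0.604, 0.604, -0.368, 0.368]
force: [0.5, -0.1, 0.1]
finger_gap: 0.452
```

Run:
```python
from plant import *
from h import *
rel([.5828,-.0678,.0495-.022],[.890,.455]);rel([.5373,.0224,.0275])
```

```text
shift cm [16.94 -0.04 -0.07] tcp [0.5059 0.0831 0.027 ] F [ 0.45 -0.07  0.11] gap 0.452 t 9.7667 q6 -0.447
tool axes
 [[ 0.458 -0.     0.889]
 [-0.889 -0.     0.458]
 [ 0.    -1.    -0.   ]]
turn 0.003
turn -3.139
shift cm [ 6.83 -0.05  0.02] tcp [0.5059 0.0831 0.027 ] F [ 0.45 -0.07  0.11] gap 0.452 t 9.7667 q6 -0.447
tool axes
 [[ 0.458 -0.     0.889]
 [-0.889 -0.     0.458]
 [ 0.    -1.    -0.   ]]
```

Call:
apply_moves(motion=[[[0.8,0,0,0,-0.09],[1.6,0,0,0,-0.09],[2.3,0,0,0,-0.09],[2.8,0,0,0,-0.09],[3.2,0,0,0,-0.09],[3.5,0,0,0,-0.09],[3.8,0,0,0,-0.09],[4.1,0,0,0,-0.09],[4.5,0,0,0,-0.09],[4.9,0,0,0,-0.09],[5.4,0,0,0,-0.09],[5.9,0,0,0,-0.09],[6.4,0,0,0,-0.09],[6.9,0,0,0,-0.09],[7.4,0,0,0,-0.09],[7.9,0,0,0,-0.09],[8.3,0,0,0,-0.09],[8.6,0,0,0,-0.09],[8.8,0,0,0,-0.09],[8.9,0,0,0,-0.09]]])

```text
clock: 11.43
eef_pos: [0.5468, 0.0037, 0.027]
ee_rot: [-0.604, 0.604, -0.368, 0.368]
force: [-0.2, 0.6, 0.8]
finger_gap: 0.453
```

```bash
cat > look.py <<'E'
import sys
from plant import *
from h import *
rel([.5828,-.0678,.0275],[.890,.455])
for n in("side","wrist"):
    im=get_image(n);c=im["color"]
    if n=="side":c=cv2.resize(c[130:250,220:380],None,fx=5,fy=5)
    cv2.imwrite(f"pics/{n}_{sys.argv[1]}.png",c[:,:,::-1])
E
python3 look.py a
```

```text
shift cm [ 8.   -0.04 -0.07] tcp [0.5468 0.0037 0.027 ] F [-0.18  0.63  0.82] gap 0.453 t 11.4333 q6 -0.594
tool axes
 [[ 0.457  0.     0.889]
 [-0.889 -0.     0.457]
 [ 0.    -1.    -0.   ]]
turn 0.002
turn -3.139
```

View pics/side_a.png

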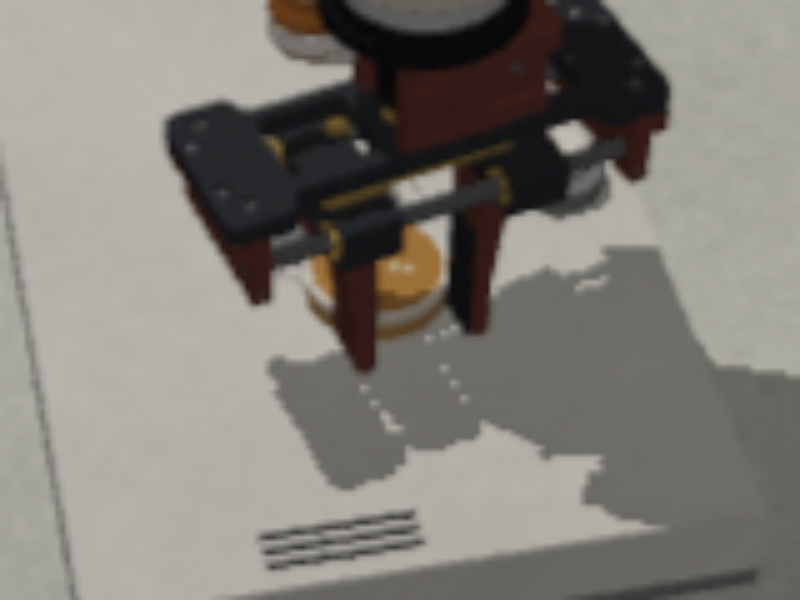

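View pics/wrist_a.png

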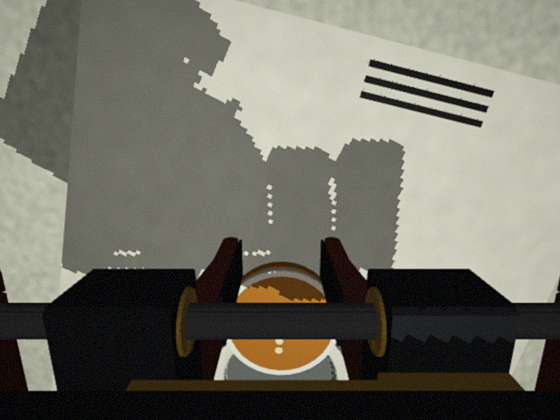

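The dish is moving, cradled centrally between the fingertips (wrist (282,320)) and heading for the well. I push on slowly.

Call:
apply_moves(motion=[[[0.3,0,0,0,-0.09],[0.7,0,-0.05,0,-0.09],[1.1,0,-0.05,0,-0.09],[1.5,0,-0.05,0,-0.09],[1.9,0,-0.05,0,-0.09],[2.3,0,-0.05,0,-0.09],[2.6,0,-0.05,0,-0.09],[2.9,0,-0.05,0,-0.09],[3.2,0,-0.05,0,-0.09],[3.4,0,-0.05,0,-0.09],[3.6,0,-0.05,0,-0.09],[3.8,0,-0.05,0,-0.09],[4.0,0,-0.05,0,-0.09],[4.0,0,-0.05,0,-0.09]]])

```text
clock: 12.7
eef_pos: [0.5648, -0.0323, 0.0271]
ee_rot: [-0.604, 0.604, -0.368, 0.368]
force: [0.4, 0.4, -0.3]
finger_gap: 0.454
```

```bash
python3 look.py b
```

```text
shift cm [ 3.98 -0.04 -0.03] tcp [ 0.5648 -0.0323  0.0271] F [ 0.42  0.39 -0.35] gap 0.454 t 12.7 q6 -0.654
tool axes
 [[ 0.457  0.     0.889]
 [-0.889 -0.001  0.457]
 [ 0.001 -1.     0.   ]]
turn 0.002
turn -3.139
```

View pics/side_b.png

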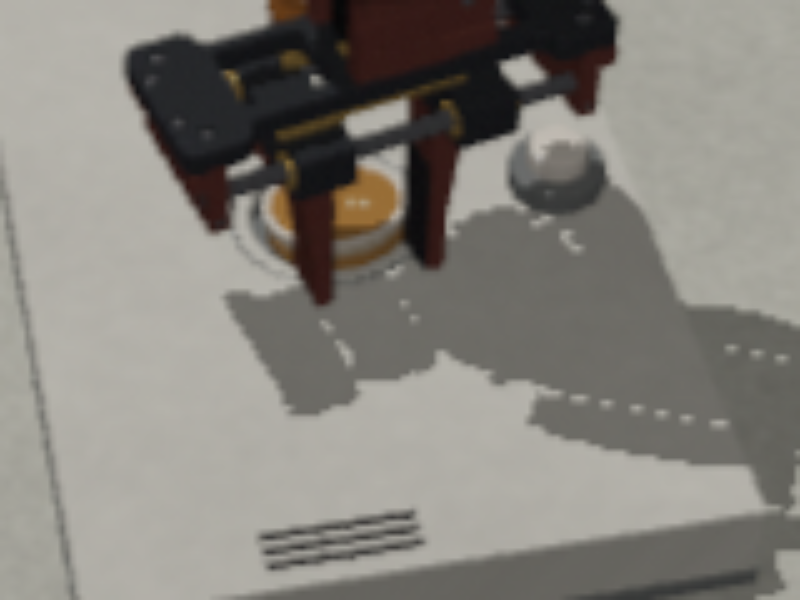

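View pics/wrist_b.png

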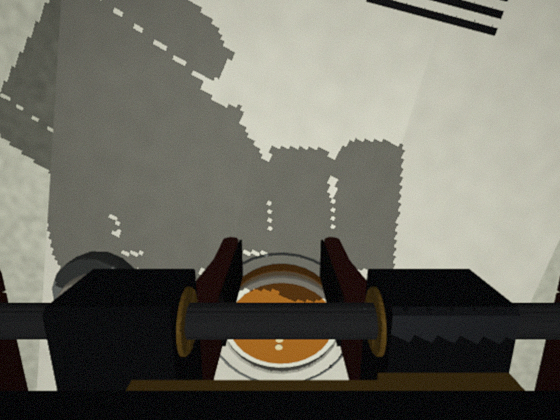

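The dish is now tipped into the well at its front, with its back still on the rim. Continuing in 1 mm steps.

Call:
apply_moves(motion=[[[0.1,0,-0.03,0,-0.09],[0.2,0,-0.03,0,-0.09],[0.3,0,-0.03,0,-0.09],[0.4,0,-0.03,0,-0.09],[0.5,0,-0.03,0,-0.09],[0.6,0,-0.03,0,-0.09],[0.65,0,-0.03,0,-0.09],[0.7,0,-0.03,0,-0.09],[0.7,0,-0.03,0,-0.09]]])

```text
clock: 13.55
eef_pos: [0.5675, -0.0384, 0.0271]
ee_rot: [-0.603, 0.604, -0.368, 0.368]
force: [-0.9, 0.5, -0.1]
finger_gap: 0.456
```

```bash
python3 look.py c
```

```text
shift cm [ 3.31 -0.04  0.02] tcp [ 0.5675 -0.0384  0.0271] F [-0.87  0.54 -0.13] gap 0.456 t 13.55 q6 -0.663
tool axes
 [[ 0.457 -0.     0.889]
 [-0.889 -0.     0.457]
 [ 0.    -1.    -0.   ]]
turn 0.002
turn -3.139
```

View pics/side_c.png

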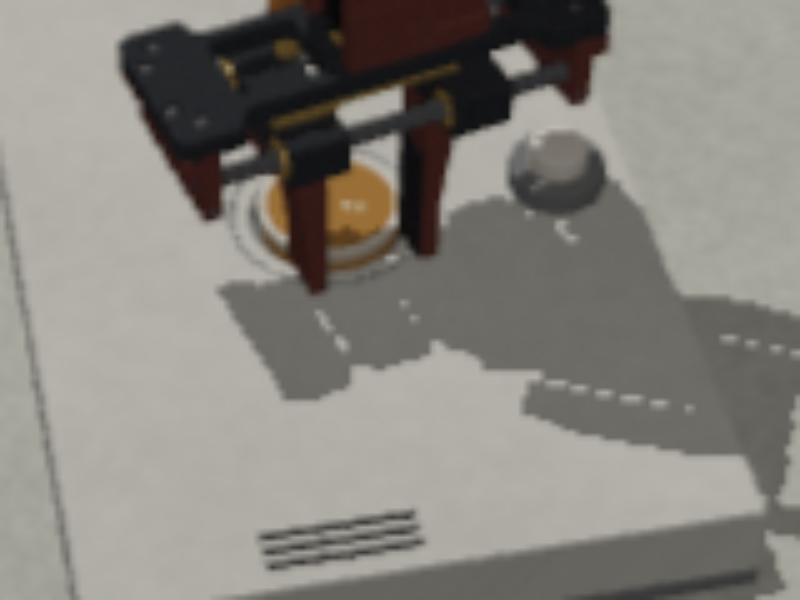

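View pics/wrist_c.png

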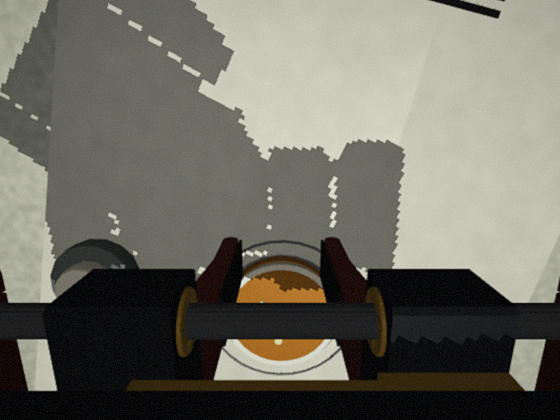

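Call:
apply_moves(motion=[[[0.05,0,0.02,0,-0.09],[0.1,0,0.02,0,-0.09],[0.15,0,0.02,0,-0.09],[0.2,0,0.02,0,-0.09],[0.2,0,0.02,0,-0.09]]])

```text
clock: 14.07
eef_pos: [0.5687, -0.0402, 0.0271]
ee_rot: [-0.603, 0.604, -0.368, 0.368]
force: [-0.3, -0.4, -0.0]
finger_gap: 0.457
```

```bash
python3 look.py d
```

```text
shift cm [ 3.11 -0.04 -0.01] tcp [ 0.5687 -0.0402  0.0271] F [-0.25 -0.41 -0.02] gap 0.457 t 14.0667 q6 -0.666
tool axes
 [[ 0.457  0.     0.889]
 [-0.889 -0.     0.457]
 [ 0.    -1.    -0.   ]]
turn 0.002
turn -3.139
```

View pics/side_d.png

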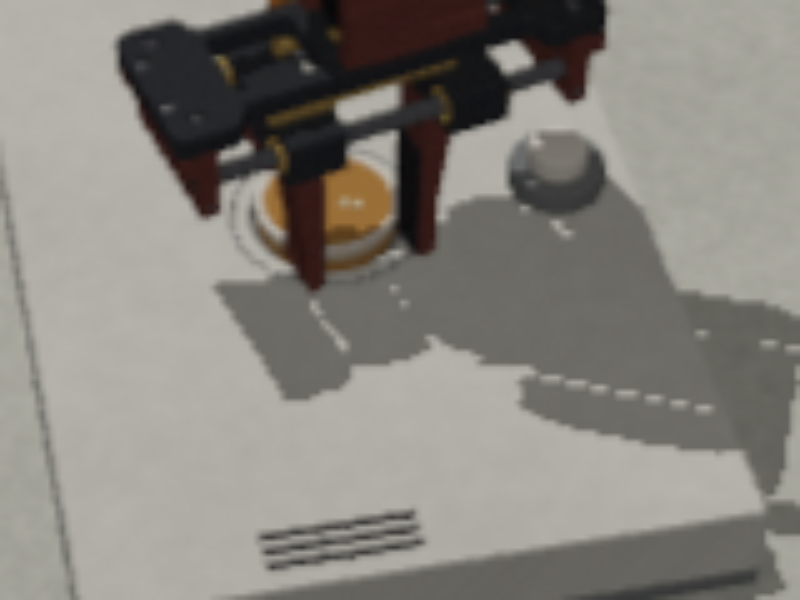

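View pics/wrist_d.png

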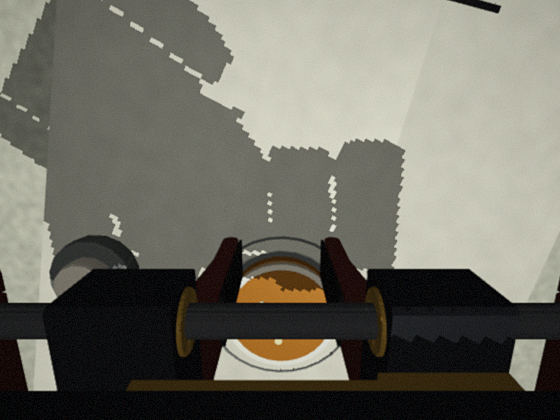

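Call:
apply_moves(motion=[[[0.05,0,0,0,-0.09],[0.1,0,0,0,-0.09],[0.15,0,0,0,-0.09],[0.15,0,0,0,-0.09]]])

```text
clock: 14.5
eef_pos: [0.5694, -0.0415, 0.0271]
ee_rot: [-0.603, 0.604, -0.368, 0.368]
force: [-0.3, -0.3, 0.7]
finger_gap: 0.454
```

Call:
apply_moves(motion=[[[0.05,0,0,0,-0.09],[0.1,0,0,0,-0.09],[0.1,0,0,0,-0.09]]])

```text
clock: 14.75
eef_pos: [0.5698, -0.0425, 0.027]
ee_rot: [-0.603, 0.604, -0.368, 0.368]
force: [0.0, 0.8, 0.0]
finger_gap: 0.455
```

```bash
python3 look.py e
```

```text
shift cm [ 2.85 -0.04 -0.  ] tcp [ 0.5698 -0.0425  0.027 ] F [0.04 0.76 0.01] gap 0.455 t 14.75 q6 -0.67
tool axes
 [[ 0.457  0.     0.889]
 [-0.889 -0.     0.457]
 [ 0.    -1.    -0.   ]]
turn 0.002
turn -3.139
```

View pics/side_e.png

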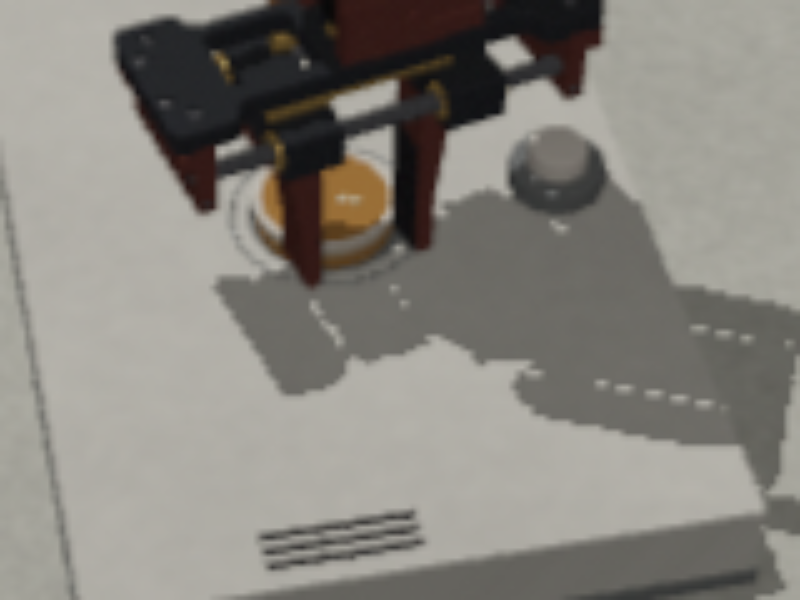

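View pics/wrist_e.png

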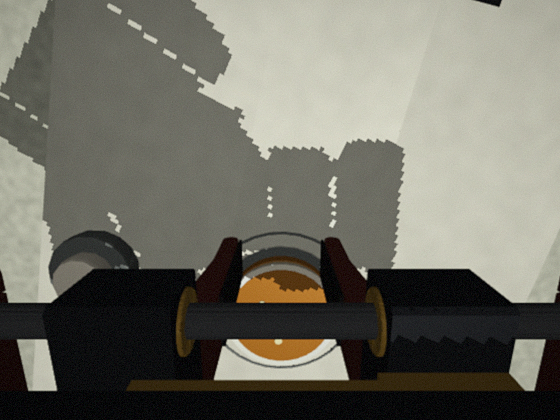

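Call:
apply_moves(motion=[[[0.05,0,0,0,-0.09],[0.1,0,0,0,-0.09],[0.1,0,0,0,-0.09]]])

```text
clock: 15.1
eef_pos: [0.5699, -0.043, 0.027]
ee_rot: [-0.603, 0.604, -0.369, 0.368]
force: [-1.5, 2.6, 0.7]
finger_gap: 0.452
```

```bash
python3 look.py f
python3 - <<'E'
import cv2
a=cv2.imread("pics/wrist_f.png");cv2.imwrite("pics/wf.png",cv2.resize(a[225:385,200:360],None,fx=3.7,fy=3.7,interpolation=cv2.INTER_NEAREST))
E
```

```text
shift cm [ 2.8  -0.06  0.01] tcp [ 0.5699 -0.043   0.027 ] F [-1.54  2.63  0.67] gap 0.452 t 15.1 q6 -0.671
tool axes
 [[ 0.457 -0.001  0.889]
 [-0.889  0.     0.457]
 [-0.    -1.    -0.   ]]
turn 0.002
turn -3.139
```

View pics/wf.png

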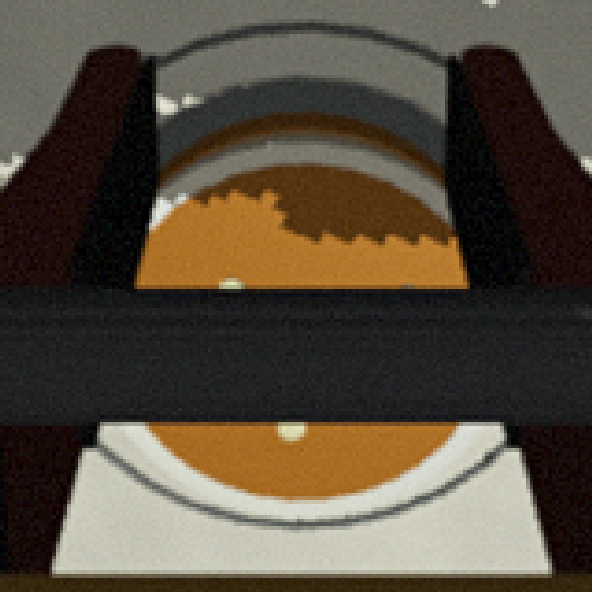

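View pics/side_f.png

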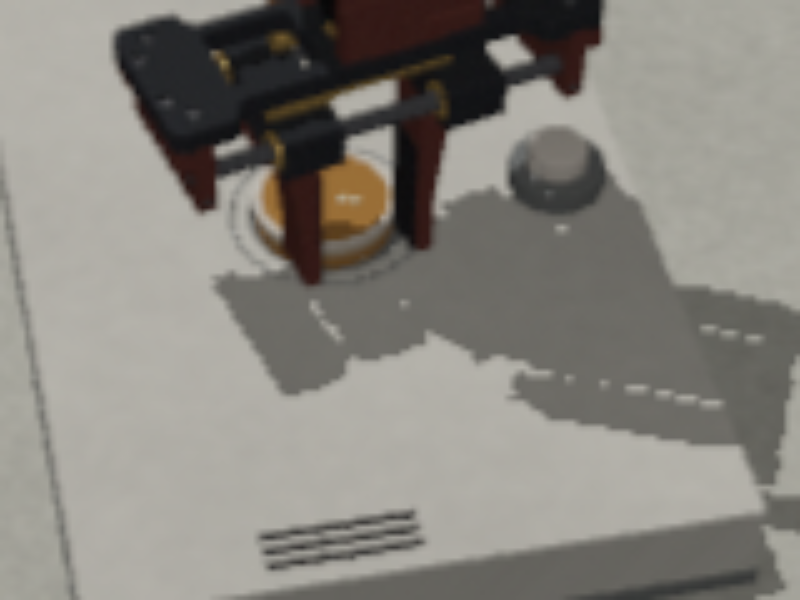

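Reaction has risen to about 3 N (far wall), and the wrist view shows a dark crescent of the well open behind the dish. I back off and up to look.

Call:
apply_moves(motion=[[[-0.5,0,0,0,-0.09],[-1.5,0,0,0,-0.09],[-3,0,0,0,-0.09],[-4,-1,0,0,-0.09],[-4.5,-3,0,0,-0.09],[-5.0,-6,0,0,-0.3],[-6,-9,0,0,-0.6],[-8,-10,0,0,-1],[-10,-10,0,0,-1],[-11,-10,0,0,-1],[-11,-10,0,0,-1],[-11,-10,0,0,-1]]])

```text
clock: 16.2
eef_pos: [0.519, 0.0554, 0.1269]
ee_rot: [-0.604, 0.604, -0.368, 0.368]
force: [-0.2, -0.3, -0.5]
finger_gap: 0.011
```

```bash
cat > chk.py <<'E'
import sys
from plant import *
from h import *
rel([.4880,-.0912,.100-.022])
for n in("side","top","wrist"):
    im=get_image(n);c=im["color"];hsv=cv2.cvtColor(c,cv2.COLOR_RGB2HSV)
    for k in blobs(cv2.inRange(hsv,(5,120,70),(22,255,255)),100):
        (u,v),(a,b),t=cv2.fitEllipse(k); print(n,round(u,1),round(v,1),round(a,1),round(b,1),cast(im,(u,v),.053)[0].round(4))
    if n!="wrist":
        x,y={"side":(210,100),"top":(230,130)}[n];c=cv2.resize(c[y:y+140,x:x+180],None,fx=4.2,fy=4.2,interpolation=cv2.INTER_CUBIC)
    cv2.imwrite(f"pics/{n}_{sys.argv[1]}.png",c[:,:,::-1])
E
python3 chk.py g
```

```text
shift cm [11.6   4.9  -9.48] tcp [0.519  0.0554 0.1269] F [-0.16 -0.28 -0.54] gap 0.011 t 16.2 q6 -0.502
tool axes
 [[ 0.459 -0.001  0.888]
 [-0.888 -0.     0.459]
 [-0.    -1.    -0.001]]
side 284.4 169.6 14.9 23.8 [ 0.5852 -0.068   0.053 ]
side 272.9 88.4 11.2 20.2 [ 0.6259 -0.3525  0.053 ]
side 66.3 86.1 16.0 208.6 [ 1.1342 -0.3396  0.053 ]
top 334.2 194.4 19.6 20.4 [ 0.584  -0.0707  0.053 ]
top 454.3 178.6 19.6 21.2 [ 0.6261 -0.3459  0.053 ]
wrist 280.8 361.2 10.4 37.8 [ 0.584  -0.0698  0.053 ]
```

View pics/side_g.png

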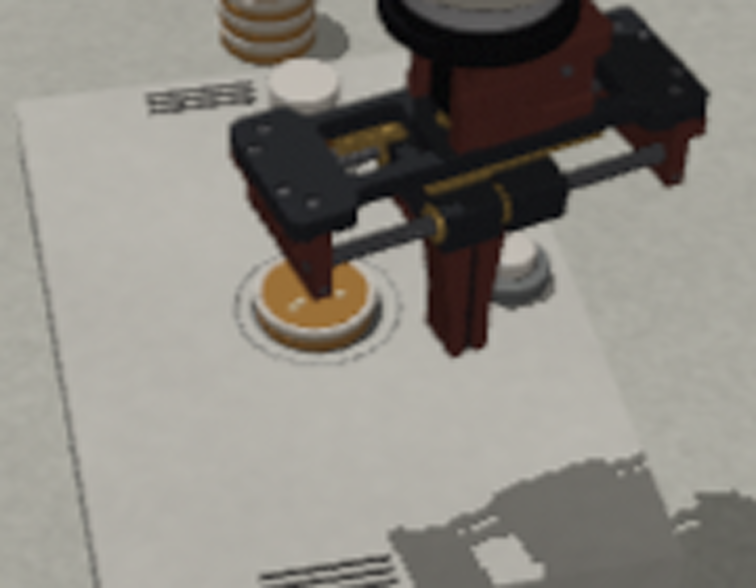

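View pics/top_g.png

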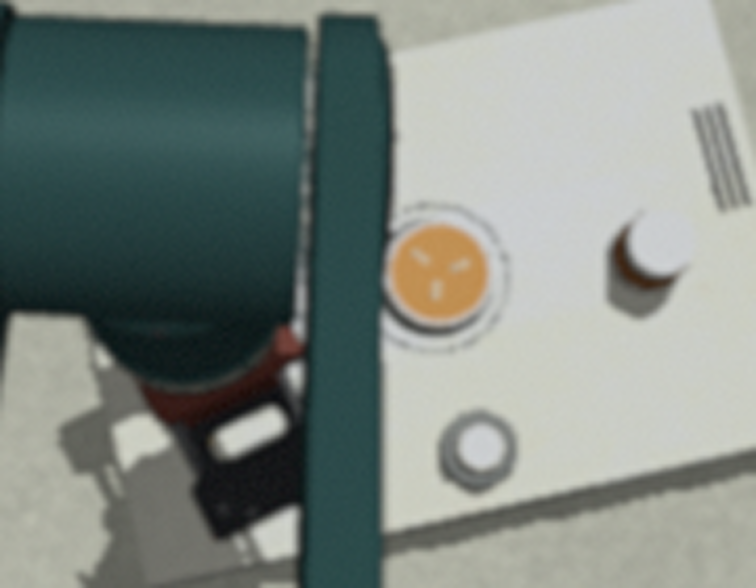

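View pics/wrist_g.png

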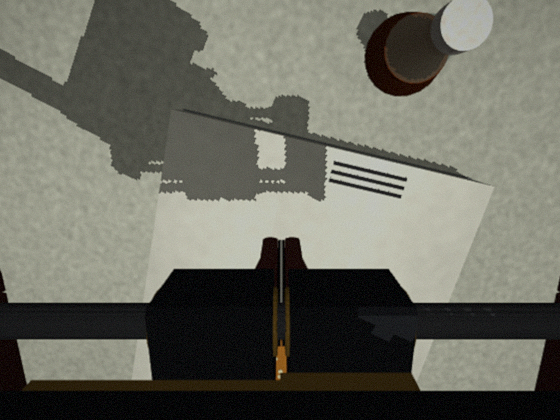

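From above, the dish sits inside the ring at about (334,194), resting near the far wall, and it looks flat and seated in the side view. Next I carry the closed fingers to above the button.

Call:
apply_moves(motion=[[[2,0,-2,0,-1],[5,0,-4.5,0,-1],[8,0,-7,0,-1],[10.5,0,-9,0,-1],[11.6,0,-9.5,0,-1],[11.6,2,-9.5,0,-1],[11.6,4.5,-9.5,0,-1],[11.6,6,-9.5,0,-1],[11.6,6.5,-9.5,0,-1],[11.6,6.5,-9.5,0,-1],[11.6,6.5,-9.5,0,-1]]])

```text
clock: 17.27
eef_pos: [0.4887, -0.0924, 0.0617]
ee_rot: [-0.603, 0.604, -0.369, 0.368]
force: [0.0, -0.2, -0.1]
finger_gap: 0.007
```

```bash
sed -i 's/.100-.022/.067-.022/' chk.py; python3 chk.py h
```

```text
shift cm [-0.14  1.67 -0.01] tcp [ 0.4887 -0.0924  0.0617] F [ 0.01 -0.18 -0.12] gap 0.007 t 17.2667 q6 -0.799
tool axes
 [[ 0.457 -0.001  0.89 ]
 [-0.89  -0.     0.457]
 [-0.    -1.    -0.001]]
side 284.5 169.0 16.0 23.8 [ 0.585  -0.0696  0.053 ]
side 272.9 88.4 11.2 20.2 [ 0.6259 -0.3525  0.053 ]
side 63.9 86.0 16.3 188.7 [ 1.1401 -0.3398  0.053 ]
top 454.3 178.6 19.6 21.2 [ 0.626  -0.3458  0.053 ]
wrist 434.9 268.8 70.3 83.1 [ 0.5841 -0.0679  0.053 ]
```

View pics/side_h.png

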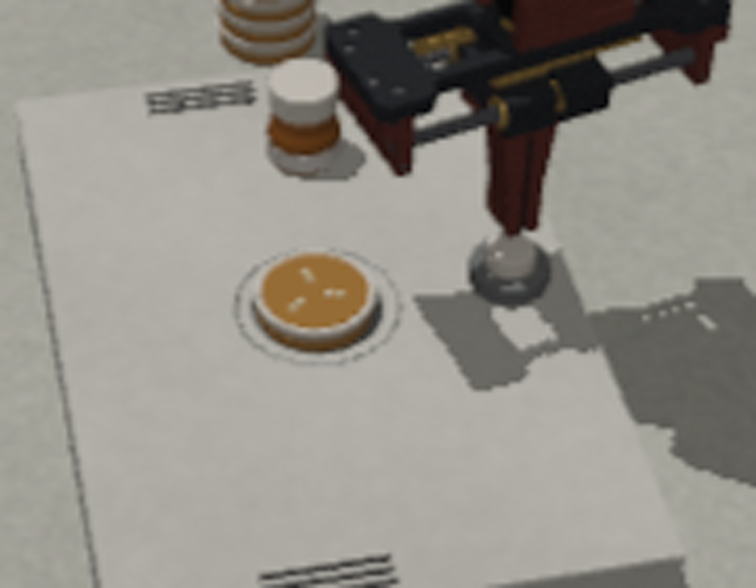

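View pics/wrist_h.png

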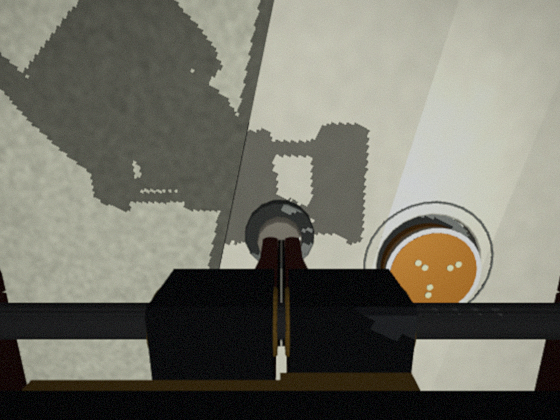

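The fingers are centred over the button (wrist (280,235)); the dish is seated and the jar untouched. I press down in small steps.

Call:
apply_moves(motion=[[[-0.1,0.6,0,0,-1],[-0.1,1.1,0,0,-1],[-0.1,1.5,0,0,-1],[-0.1,1.7,0,0,-1],[-0.1,1.8,0,0,-1],[-0.1,1.8,0,0,-1]]])

```text
clock: 17.92
eef_pos: [0.4885, -0.0915, 0.0443]
ee_rot: [-0.603, 0.604, -0.368, 0.368]
force: [-1.5, 0.7, 1.8]
finger_gap: 0.002
```

Call:
apply_moves(motion=[[[0,0.1,0,0,-1],[0,0.2,0,0,-1],[0,0.3,0,0,-1],[0,0.3,0,0,-1]]])

```text
clock: 18.25
eef_pos: [0.4886, -0.0915, 0.0413]
ee_rot: [-0.603, 0.604, -0.368, 0.369]
force: [-0.3, 0.6, 2.5]
finger_gap: 0.006
```

Call:
apply_moves(motion=[[[0,0.1,0,0,-1],[0,0.15,0,0,-1],[0,0.15,0,0,-1]]])

```text
clock: 18.5
eef_pos: [0.4886, -0.0915, 0.0398]
ee_rot: [-0.603, 0.604, -0.368, 0.369]
force: [-0.4, 0.7, 3.4]
finger_gap: 0.005
```

Call:
apply_moves(motion=[[[0,0.1,0,0,-1],[0,0.15,0,0,-1],[0,0.15,0,0,-1]]])

```text
clock: 18.75
eef_pos: [0.4886, -0.0915, 0.0387]
ee_rot: [-0.603, 0.604, -0.368, 0.369]
force: [-1.8, 0.7, 8.8]
finger_gap: 0.004
```

Call:
apply_moves(motion=[[[0,0.1,0,0,-1],[0,0.1,0,0,-1],[0,0.1,0,0,-1]]])

```text
clock: 19.0
eef_pos: [0.4886, -0.0915, 0.0386]
ee_rot: [-0.603, 0.604, -0.368, 0.369]
force: [-4.1, 1.3, 14.2]
finger_gap: 0.002
```

Hard stop: 14 N and about 6 mm of travel. I release it and move clear.

Call:
apply_moves(motion=[[[0,-0.5,0,0,-1],[0,-1.5,0,0,-1],[0,-4,0,0,-1],[0,-7,0,0,-1],[0,-10,0,0,-1],[-4,-12,0,0,-1],[-8,-12,0,0,-1],[-12,-12,0,0,-1],[-16,-12,0,0,-1],[-20,-12,0,0,-1],[-24,-12,0,0,-1],[-28,-12,0,0,-1],[-31,-12,0,0,-1],[-31,-12,0,0,-1],[-31,-12,0,0,-1]]])

```text
clock: 20.25
eef_pos: [0.3462, 0.1853, 0.1587]
ee_rot: [-0.604, 0.604, -0.367, 0.368]
force: [0.2, -0.4, -0.8]
finger_gap: 0.005
```

```bash
python3 chk.py i
python3 - <<'E'
from plant import *
from h import *
im=get_image("side")
for P in([.5373,.0224,.06],[.584,-.070,.053]):   # flat-ellipse ratio prediction, r=25mm
    t=np.linspace(0,6.28,60);e=cv2.fitEllipse(proj(im,np.c_[P[0]+.025*np.cos(t),P[1]+.025*np.sin(t),P[2]+0*t]).astype(np.float32));print(e)
E
```

```text
shift cm [31.05 11.4  -0.17] tcp [0.3462 0.1853 0.1587] F [ 0.24 -0.37 -0.79] gap 0.005 t 20.25 q6 -0.162
tool axes
 [[ 0.461  0.001  0.887]
 [-0.887 -0.001  0.461]
 [ 0.001 -1.     0.001]]
side 284.4 169.1 16.0 23.7 [ 0.5851 -0.0696  0.053 ]
side 272.9 88.4 11.2 20.2 [ 0.6259 -0.3525  0.053 ]
side 66.9 86.2 16.0 208.4 [ 1.1326 -0.3396  0.053 ]
top 334.2 194.4 19.8 20.3 [ 0.584  -0.0706  0.053 ]
top 454.3 178.7 19.7 21.3 [ 0.6259 -0.3459  0.053 ]
((306.814697265625, 200.04685974121094), (18.786928176879883, 25.650903701782227), 92.56730651855469)
((284.9661560058594, 169.06703186035156), (16.66081428527832, 24.01161766052246), 90.01939392089844)
```

View pics/side_i.png

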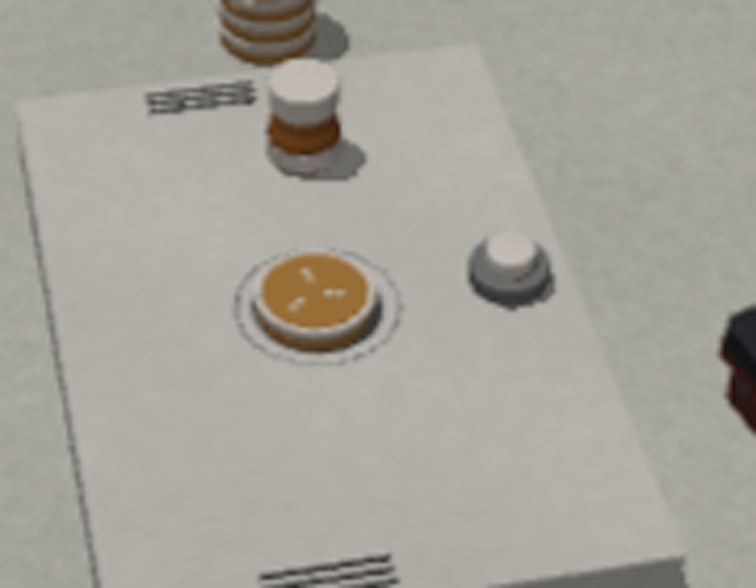

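View pics/top_i.png

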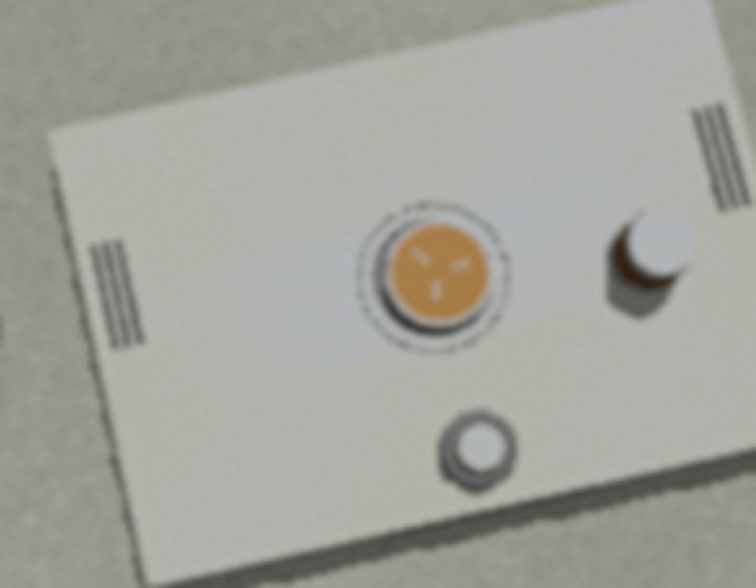

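Run:
```python
from h import *
c=cv2.imread("pics/side0.png");hsv=cv2.cvtColor(c,cv2.COLOR_BGR2HSV)
for k in blobs(cv2.inRange(hsv,(5,120,70),(22,255,255)),100): print(cv2.fitEllipse(k))
a=cv2.imread("pics/side0.png");from plant import get_image
for n in("side","top"):
    a=cv2.imread(f"pics/{n}0.png").astype(int);b=get_image(n)["color"][:,:,::-1].astype(int)
    m=(abs(a-b).max(2)>45).astype(np.uint8)
    for k in blobs(m,15): print(n,"changed",cv2.boundingRect(k),cv2.contourArea(k))
```

```text
((306.47442626953125, 200.1529998779297), (18.141342163085938, 25.553089141845703), 92.49864959716797)
((72.49639892578125, 92.00770568847656), (4.165681838989258, 71.75405883789062), 93.22573852539062)
((272.9243469238281, 88.42256927490234), (11.203105926513672, 20.192289352416992), 89.18465423583984)
((76.68115234375, 83.34722137451172), (8.82823371887207, 140.82859802246094), 92.1830825805664)
side changed (410, 273, 150, 79) 6424.5
side changed (292, 203, 32, 14) 132.0
side changed (293, 190, 28, 21) 413.0
side changed (271, 161, 29, 23) 472.0
side changed (553, 109, 7, 23) 73.0
side changed (380, 0, 180, 234) 17639.5
top changed (55, 376, 13, 9) 36.5
top changed (0, 354, 55, 66) 2120.0
top changed (56, 250, 184, 170) 20007.0
top changed (281, 202, 25, 28) 505.5
top changed (322, 182, 26, 25) 467.5
```

The side-view ellipse shows the same small bias as when the dish lay flat at the start, so it is flat. Only the dish and the arm have changed in the images. Handing in.

```bash
python3 -c "
from plant import *
print(close_job(), state()['clock'])"
```

```text
the job is handed in; nothing more can be done
the job is handed in; nothing more can be done
```

The dish is seated flat in the well. The lamp button was pressed fully down after that and let go. I handed the job in at about 20 s on the robot's clock; it gives no verdict.

- **Dish:** I pushed it across with the two fingertips about 4 mm above the top until it met the well's far wall at about 3 N. Its top then measured 53 mm high, to within about 1 mm, as a seated dish should. It rests about 3 mm off-centre, within the play. It looked no more tilted than it did lying flat at the start.
- **Button:** it went down about 6 mm to a hard stop, with 14 N on the fingers. In the last pictures it is back up and the arm is well clear.
- **Jar, flask and stack:** comparing the first and last pictures shows changes only at the dish, the arm and the arm's shadow.

**What disagreed:** the reported TCP height was about 22 mm lower than the real fingertips. Because of that, my first push passed over the dish without moving it. I found the offset by pressing the fingertips gently on the base's top (about 13 N at most) and used it for everything after.

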